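# Lock the grinder bowl, fit the bayonet lid and hold it at the pulse position

### The arm

A 6-joint arm with a two-finger parallel gripper is mounted at the origin on a cart in front of the work surface, level with it; the furniture and walls round the work are solid. World frame = base frame: x ahead of the robot, y to its left, z up, the work surface at z = 0. Lengths are in m, angles in rad, forces in N, time in s.
With the tool pointing down it reaches from about 0.35 to 0.875 m from the base axis. Payload 15.5 kg.
Tool frame: the origin (TCP) lies at the very end of the fingers, on their centre line; the grasp point (between the pads) lies 19 mm behind it; z points along the fingers, y is the line along which they close (so a half turn about z gives the same grasp; the last joint's range is limited). The gripper opens to 85 mm and grips with 20 to 120 N. Pads are 22 mm wide; open, the fingers measure 114 mm over their backs; the gripper's body (76 mm by 85 mm) begins 54 mm behind the grasp point. The pads swing forward as they close: fully open they stand 13 mm farther back than shut.
Start: joints at [1.034, 0.494, 1.345, -0, 1.302, -0.096], TCP at [0.267, 0.565, 0.231] pointing down, gripper open.
Joint ranges: [-2.91, 2.91], [-0.82, 2.16], [0.22, 2.67], [-1.22, 4.37], [0.12, 2.79], [-3.08, 3.08]. Speed limits (rad/s): [1.89, 1.89, 2.57, 3.01, 3.01, 3.01].

### API

Orientations are given as [roll, pitch, yaw] about the fixed x, y, z axes, in that order (R = Rz(yaw) Ry(pitch) Rx(roll)).
In Python, from rig import manip, vision, ticket gives the robot as it stands (manip), with the cameras (vision) and the job (ticket).
- The arm moves only by the tool shift_gripper, called as a command line: name --argument value ..., lists and objects as JSON in quotes. Schema: {"type":"object","properties":{"steps":{"type":"array","items":{"type":"number"},"minItems":5,"maxItems":25},"clamp_n":{"type":"number"},"only":{"type":"string"},"quiet":{"type":"boolean"},"lines":{"type":"string"}},"required":["steps"],"additionalProperties":false}. steps is one flat list of numbers that holds 1 to 5 rows one after another, with no inner brackets; each row has 5 numbers: dx, dy, dz in shares of 0.5 m (1.0 is 0.5 m), then a turn about the tool's z in normalised numbers (1 is 90 degrees), then the finger opening in m; each row is the pose to reach, as a shift and turn from the pose commanded when the call began, along the tool's axes at that moment; what a row does not reach only later rows make up. A row lasts 1/10 s, in which the tool goes at most 0.05 m and 0.15 rad, less where a joint would pass 70% of its speed; a pose out of reach is approached as far as the arm can. The fingers move at their own pace and stop on an object; clamp_n is the grip in N (left out, the last holds). Time passes only in rows, so rows that do not move let the fingers close. The tool returns the time, the measured TCP pose, the force, the opening and the grip force at its end. only (a regular expression) keeps the lines of the reply that match it, lines (a string "A,B") keeps lines A to B, and quiet returns only ok. No shift or turn number may pass 1 either way. Input that does not fit is refused with a message, and nothing moves.
- manip.state(): the state, without advancing time (a new reading comes with each control period).
- vision.camera(name): name is "scene" or "top" or "wrist"; returns a dict with "img" (480x640x3 uint8, red, green, blue), "range_z" (480x640 float32, m along the optical axis (not along the pixel's ray), 0 where there is no reading), "vfov" (degrees; the focal length in pixels is half the picture's height over the tangent of half this angle, whatever the lens; pixels are square), "cx", "cy" (the principal point, pixels), "R" (3x3) and "t" (3): a world point X has camera coordinates R X + t. Camera axes: x right, y down, z forward; pixel columns grow to the right and rows downward; lengths in m; the calibration is good to about 2 mm. A picture is of the moment at which its call begins.
- ticket.close_job(): hands the job in; it is judged then, once.
The state is a dict: "clock": time; "joint_positions": joint angles; "joint_velocities": joint speeds; "effort": joint torques, N m; "position": TCP position; "orientation": TCP orientation; "contact_force": force on the tool from outside, world axes, zero at the start; "ft_torque": the same for the moment, N m; "width": finger opening in m; "grasp_force": force on a finger pad.
Only numpy, scipy, OpenCV 4.12 (cv2) and the standard library are available. Lean on these libraries where they do the work, as an engineer would, in place of code of your own. Each camera call takes 0.05 s, during which the arm holds its last target. There are 200 camera calls.

### The job

Run the spice grinder in pulse: swing the collar's lever clockwise (seen from above) to its stop so that the bowl is locked, then set the loose lid into the rim, lugs down the two slots, and twist it clockwise until its arrow nose stands at the half mark, the long rib midway to the lock catch, without driving it into the catch. The lid is sprung and turns back when let go, so finish still gripping it and holding it seated at the half mark. Leave the three spice jars standing where they are.

Things in the scene. Friction and masses are not known exactly. Their poses are not given: they have to be found in the camera images.
- grinder: Spice grinder, fixed, 120 mm across, 108 mm high without lid: steel motor base, black lock collar 64 to 78 mm up, white bowl rim on top. Origin: centre of the underside, on the upright axis round which collar, switch ring and seated lid turn; z up; half mark on its -x side. Azimuths are counter-clockwise from its +x, seen from above; clockwise = falling. Shoulder: radius 58 mm, 100 mm up.
- rim (a point): Centre of the bowl rim's mouth, 108 mm up. Rim: outer radius 50 mm; inward lips of inner radius 40 mm, 11 mm deep, broken by two slots; below the lips a chamber in which the lugs turn. The lid goes in with its x axis turned +40 degrees (0.70 rad) from the grinder's x axis, stands at the half mark with the x axes in line, and locks at about -40 degrees; half a turn more in each case is the same.
- slot_a (a point): Mouth of one bayonet slot for a lug: 43 mm from the axis at azimuth 130 degrees, 108 mm up. 23 mm wide along the rim, open from the lips' edge at 40 mm to a back wall at 46 mm radius.
- slot_b (a point): Mouth of the other slot, facing the first at azimuth 310 degrees, same size.
- entry_mark (a point): Short stud on the shoulder where an arrow nose of the lid stands as it goes in: 54.5 mm from the axis at azimuth 220 degrees.
- half_mark (a point): Long black rib on the grinder's shoulder, running on down its side: the half (pulse) mark. Point 54.5 mm from the axis at azimuth 180 degrees, 104 mm up, just under the seated lid's edge.
- lock_catch (a point): Top of the sprung steel roller (6 mm) of the lock catch, 58.4 mm from the axis at azimuth 142.5 degrees, 114 mm up, on a boss that reaches out to 69 mm. A nose turned past it clicks in and stays.
- lid: Loose white lid, 0.10-0.17 kg, 64 mm tall, upright on the worktop. Origin: centre of underside. Plug radius 37.5 mm (lowest 7 mm tapered to 33), 22 mm deep; flange radius 53 mm, 22 to 28 mm up. Two lugs 18 mm wide reach to 44 mm radius along +y and -y, 2 to 8 mm up. Two arrow noses reach to 58 mm along +x and -x. Half a turn looks the same. Seated: origin on the axis, 86 mm up.
- lid_grip (a point): Middle of the lid's grip wing, 48 mm above the lid's origin. Wing: 64 mm long along the lid's x, 22 mm thick along its y, 28 to 64 mm above the origin; grip it across the 22 mm from above. Seated, the plug has 2.5 mm of play all round, the lugs 3 mm up to the lips and, in the slots, 2.5 mm at each side.
- collar (a joint): Black captive collar round the grinder: rad, 0 = open, grows clockwise seen from above, hard stop at 0.90 = locked (broad block on the bowl over the lever; small stud at open). Starts at 0 to 0.35, light friction 0.08 N m, stays where left. Its lever stands out at azimuth 290 degrees minus this angle, 60 to 93 mm from the axis.
- lever_grip (a point): Middle of the lever's upright paddle, 80.5 mm from the axis, 91 mm up, moving with the collar. The paddle is 25 mm long radially, 11 mm thick tangentially, its top 102 mm up, its arm below reaching 66 mm up; pinch it tangentially across the 11 mm from above.
- switch_ring (a joint): Sprung ring in the chamber, turned by the lugs of the seated lid: rad, 0 at rest (pockets under the slots), grows clockwise seen from above. Play about 0.06: lid turned t from entry gives about t - 0.06. Spring back towards 0: 0.05 N m at 0, 0.13 at half. About 0.64 at the half mark; from about 1.2 the nose presses on the catch; clicks at about 1.3.
- jar_a: Small spice jar, yellow cap, 45 mm across, 98 mm high, left of the grinder; origin under its centre. Leave alone.
- jar_b: Small spice jar, white cap, 41 mm across, 102 mm high, left of the grinder; origin under its centre. Leave alone.
- jar_c: Small spice jar, red cap, 46 mm across, 97 mm high, left of the grinder; origin under its centre. Leave alone.

How it is judged:
On the way, in this order (a step that is already met when the one before it is completed fails the run):
1. the lock collar is turned clockwise to its stop (value of joint collar above 0.82 rad), for 0.2 s.
2. the lid sits flush in the rim, lugs down the slots, not yet turned to the half mark (z of lid in the frame of grinder between 0.083 and 0.0895 m and horizontal distance between lid and grinder below 0.005 m and angle between lid's own z axis and vertical below 0.08 rad and value of joint collar above 0.82 rad and value of joint switch_ring below 0.4 rad), for 0.1 s.
At the end, for the whole second after the job is handed in: Collar at its stop (0.82 rad or more); lid in the rim: upright within 0.08 rad, within 5 mm of the axis, origin 83 to 89.5 mm above the grinder's; switch ring held still between 0.46 and 0.82 rad (half mark plus or minus about 10 degrees); fingers grip the lid with over 2 N (z of lid in the frame of grinder between 0.083 and 0.0895 m and horizontal distance between lid and grinder below 0.005 m and angle between lid's own z axis and vertical below 0.08 rad and value of joint collar above 0.82 rad and value of joint switch_ring between 0.46 and 0.82 rad and contact force between the fingers and lid above 2 N and angular speed of lid below 0.3 rad/s and linear speed of lid below 0.03 m/s); the arm keeps its last pose, push and grip.
It fails at once if the lid is twisted on into the lock catch (value of joint switch_ring above 1.25 rad).
It fails at once if a spice jar is moved by more than 30 mm or tipped ((distance of jar_a from where it was at the start of the episode above 0.03 m or angle between jar_a's own z axis and vertical above 0.35 rad) or (distance of jar_b from where it was at the start of the episode above 0.03 m or angle between jar_b's own z axis and vertical above 0.35 rad) or (distance of jar_c from where it was at the start of the episode above 0.03 m or angle between jar_c's own z axis and vertical above 0.35 rad)).
It also fails if it takes over 56 s, if anything falls off the work surface, if the arm or the gripper's body presses on something with over 40 N, if the wrist force passes 120 N, or if a joint passes its speed limit or range.

## Working session

There is one attempt and no reset: what is moved stays moved. The work goes in short steps, Python scripts to look and compute and a tool call to move; the robot and the scene stay as the last step left them, time stands still between calls to the robot, and variables do not carry over. Pictures are saved under pics/ and viewed, at most 12 in all, crops included, and the job is handed in when it is done.

```bash
ls; mkdir -p pics; python3 - <<'E'
from rig import manip, vision, ticket
import cv2,numpy as np
for n in("scene","top"):
    c=vision.camera(n); cv2.imwrite(f"pics/{n}0.png",c["img"][:,:,::-1]); np.savez(f"{n}0.npz",**c)
    print(n,c["vfov"],c["cx"],c["cy"],c["R"].round(3).tolist(),c["t"])
print(manip.state())
E
```

```text
pics
rig.py
scene 55.75685808977143 317.8878624410855 242.38996249354622 [[0.692, -0.722, -0.007], [-0.562, -0.533, -0.632], [0.453, 0.441, -0.775]] [-0.21927516  0.47318309  0.76457826]
top 57.595593175434225 318.8004486047438 236.65375812634517 [[-0.004, -1.0, 0.002], [-0.998, 0.003, -0.061], [0.061, -0.002, -0.998]] [0.18361774 0.55554665 1.20903583]
{'clock': 0.1, 'joint_positions': array([ 1.03350916e+00,  4.94127224e-01,  1.34606450e+00,  1.79143413e-05,
        1.30251069e+00, -9.54997970e-02]), 'joint_velocities': array([-0.00076157, -0.00031352, -0.00251623,  0.00277798,  0.00011075,
       -0.00119145]), 'effort': array([ 3.09168747e-03, -8.83589745e+01, -3.84567010e+01, -5.42171756e-05,
        5.08580924e-03, -8.58712883e-05]), 'position': array([0.26704713, 0.56471659, 0.23075762]), 'orientation': array([-3.14048960e+00, -1.23010487e-04,  2.69980046e+00]), 'contact_force': array([0.15475008, 0.14714348, 0.18727506]), 'ft_torque': array([ 0.01319998, -0.01959544, -0.00512232]), 'grasp_force': 0.0, 'width': 0.08508752231980445}
```

View pics/top0.png

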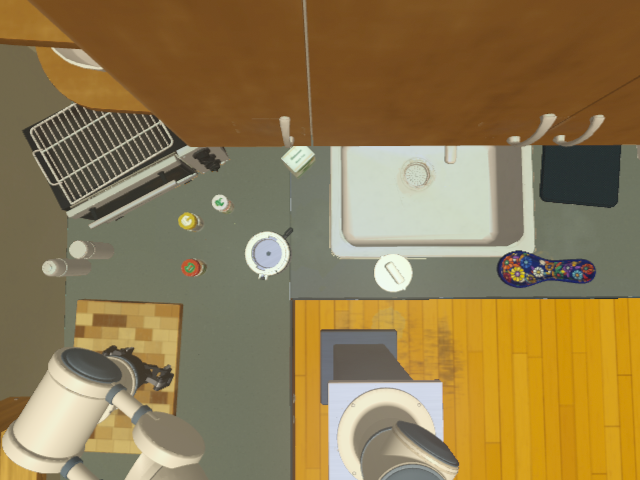

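View pics/scene0.png

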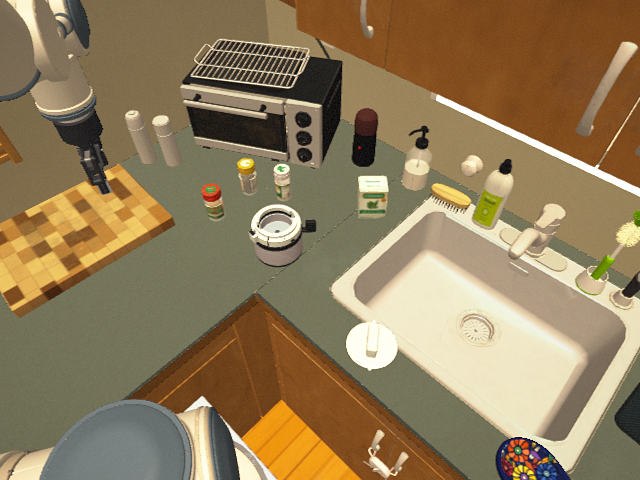

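```bash
python3 - <<'E'
import cv2,numpy as np
t=cv2.imread("pics/top0.png")
s=cv2.imread("pics/scene0.png")
f=lambda im,x,y,w,k:cv2.resize(im[y:y+w,x:x+w],(w*k,w*k),interpolation=cv2.INTER_CUBIC)
a=f(t,238,222,64,6);b=f(t,362,244,64,6)
cv2.imwrite("pics/c0.png",np.hstack([a,b]))
E
```

```text
(no output)
```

View pics/c0.png

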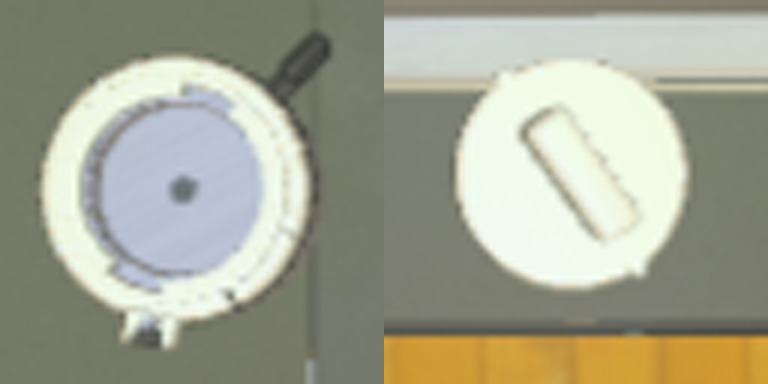

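```bash
cat > h.py <<'E'
import numpy as np,cv2
from rig import manip, vision, ticket
def ray(c,u,v,z):
    f=240/np.tan(np.radians(float(c["vfov"]))/2)
    R=np.array(c["R"]);t=np.array(c["t"]);d=R.T@np.array([(u-c["cx"])/f,(v-c["cy"])/f,1]);o=-R.T@t
    return o+d*(z-o[2])/d[2]
def proj(c,X):
    f=240/np.tan(np.radians(float(c["vfov"]))/2)
    q=np.array(c["R"])@X+np.array(c["t"]); return q[0]/q[2]*f+c["cx"],q[1]/q[2]*f+c["cy"]
def az(p,o): return np.degrees(np.arctan2(p[1]-o[1],p[0]-o[0])),np.hypot(p[1]-o[1],p[0]-o[0])
def toolshift(X,yaw=None):
    """shift in tool axes from measured tcp to X; yaw = wanted world azimuth of tool y mod pi"""
    from scipy.spatial.transform import Rotation as Ro
    s=manip.state();R=Ro.from_euler("xyz",s["orientation"]).as_matrix()
    d=R.T@(np.array(X)-s["position"])
    a=None
    if yaw is not None:
        cur=np.degrees(np.arctan2(R[1,1],R[0,1])); a=-np.radians((yaw-cur+90)%180-90)
    print("shift",d.round(4),"turn",a,"j6",s["joint_positions"][5].round(3),"y az",np.degrees(np.arctan2(R[1,1],R[0,1])).round(1))
E
python3 - <<'E'
from h import *
c=np.load("top0.npz")
g=lambda x,y:(238+(x+.5)/6-.5,222+(y+.5)/6-.5)
l=lambda x,y:(362+(x-384+.5)/6-.5,244+(y+.5)/6-.5)
a=ray(c,*g(208,95),.108);b=ray(c,*g(133,275),.108)
o=(a+b)/2;print("slots",a,b,o,az(b,a))
img=c["img"]; hsv=cv2.cvtColor(img,cv2.COLOR_RGB2HSV)
m=((hsv[:,:,1]<45)&(hsv[:,:,2]>200)).astype(np.uint8)
for nm,(x,y,w) in dict(g=(238,222,64),l=(362,258,64)).items():
    mm=np.zeros_like(m);mm[y:y+w,x:x+w]=m[y:y+w,x:x+w]
    cs,_=cv2.findContours(mm,cv2.RETR_EXTERNAL,cv2.CHAIN_APPROX_NONE);k=max(cs,key=cv2.contourArea)
    print(nm,cv2.minEnclosingCircle(k),cv2.fitEllipse(k),cv2.boundingRect(k))
for n,p,z in(("roller",(148,330),.114),("lever",(310,52),.102),("half?",(229,295),.104)):
    X=ray(c,*g(*p),z);print(n,X,az(X,o))
w1=ray(c,*l(545,122),.064);w2=ray(c,*l(618,228),.064);print("wing",w1,w2,(w1+w2)/2,az(w2,w1))
n1=ray(c,*l(502,76),.025);n2=ray(c,*l(640,272),.025);print("nose",(n1+n2)/2,az(n2,n1))
print("flange r53",ray(c,*l(571,174),.028))
E
```

```text
slots [0.54903371 0.30276461 0.108     ] [0.47139289 0.33486985 0.108     ] [0.5102133  0.31881723 0.108     ] (np.float64(157.53442189987732), np.float64(0.08401692800909087))
g ((265.8585510253906, 254.6035919189453), 23.423160552978516) ((266.43170166015625, 253.40074157714844), (42.06731033325195, 43.979331970214844), 28.07343864440918) (245, 232, 44, 47)
l ((391.4786071777344, 273.09857177734375), 20.23967742919922) ((392.57305908203125, 273.3987731933594), (34.64705276489258, 38.32522201538086), 98.74435424804688) (374, 258, 38, 34)
roller [0.44791723 0.32753574 0.114     ] (np.float64(172.03303959405528), np.float64(0.06290319479838305))
lever [0.56801134 0.25900625 0.102     ] (np.float64(-45.980552052461384), np.float64(0.0831743200893017))
half? [0.46257891 0.29384808 0.104     ] (np.float64(-152.33722295719687), np.float64(0.05378190564819961))
wing [ 0.47916191 -0.00529186  0.064     ] [ 0.43172549 -0.03731864  0.064     ] [ 0.4554437  -0.02130525  0.064     ] (np.float64(-145.97468140693192), np.float64(0.05723572894150698))
nose [ 0.45514851 -0.02320423  0.025     ] (np.float64(-145.36503635664948), np.float64(0.11014867218759407))
flange r53 [ 0.45511068 -0.02276323  0.028     ]
```

```bash
python3 - <<'E'
from h import *
toolshift([.566,.261,.23],42)
c=vision.camera("wrist");R=np.array(c["R"]);print((-R.T@c["t"]).round(3),R.round(2).tolist(),c["vfov"])
E
```

```text
shift [-0.4001 -0.1467  0.0009] turn 0.3959659834973546 j6 -0.095 y az 64.7
[0.2   0.597 0.373] [[0.43, 0.9, -0.0], [0.87, -0.41, 0.29], [0.26, -0.12, -0.96]] 70.01067861182464
```

Careful with the scale: shifts go in shares of 0.5 m and turns go in shares of 90 degrees. That gives: -0.2 m is -0.4, -0.073 m is -0.146, 0.396 rad is 0.2521.

shift_gripper --steps '[-0.08, -0.03, 0, 0.0509, 0.085, -0.16, -0.06, 0, 0.1019, 0.085, -0.24, -0.088, 0, 0.1528, 0.085, -0.32, -0.12, 0, 0.2037, 0.085, -0.4, -0.146, 0, 0.2521, 0.085]'

```text
clock: 0.65
position: [0.4176, 0.4119, 0.2312]
orientation: [-3.141, -0.0, 2.301]
contact_force: [-0.1, 0.2, -0.3]
width: 0.0854
grasp_force: 0.0
```

```bash
python3 -c "
from h import *
toolshift([.566,.261,.23],44)"
```

```text
shift [-0.2114  0.01    0.0012] turn -0.03815824232601004 j6 -0.053 y az 41.8
```

Converted, -0.211 m is -0.422, -0.18 m is -0.36, -0.04 rad is -0.0255.

shift_gripper --steps '[-0.09, 0, 0, 0, 0.085, -0.18, 0, 0, -0.0127, 0.085, -0.27, 0.01, 0, -0.0255, 0.085, -0.36, 0.02, 0, -0.0255, 0.085, -0.422, 0.02, 0, -0.0255, 0.04]'

```text
clock: 1.15
position: [0.5674, 0.2612, 0.2311]
orientation: [3.142, 0.0, 2.343]
contact_force: [0.3, 0.9, 0.1]
width: 0.0726
grasp_force: 0.0
```

shift_gripper --steps '[-0.422, 0.02, 0, -0.0255, 0.04]' --quiet true

```text
ok
```

```bash
python3 - <<'E'
from h import *
c=vision.camera("wrist");cv2.imwrite("pics/w1.png",c["img"][:,:,::-1]);np.savez("w1.npz",**c)
print(manip.state()["position"],manip.state()["width"])
E
```

```text
[0.60772665 0.22308374 0.23103883] 0.05132152325874532
```

View pics/w1.png

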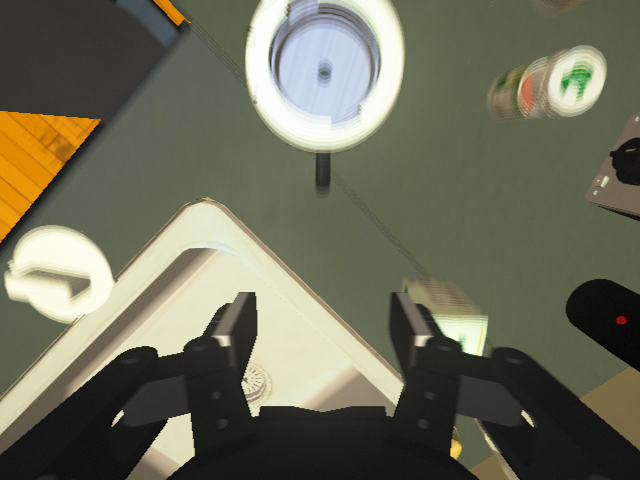

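```bash
python3 - <<'E'
from h import *
c=vision.camera("wrist");c=vision.camera("wrist");np.savez("w2.npz",**c)
print(manip.state()["position"],manip.state()["width"])
im=c["img"][:,:,::-1]
cv2.imwrite("pics/w2.png",np.hstack([cv2.resize(im[0:220,200:440],None,fx=2.5,fy=2.5,interpolation=cv2.INTER_CUBIC)[:600],]))
E
```

```text
[0.6036542  0.22705226 0.23072039] 0.040352621583573514
```

View pics/w2.png

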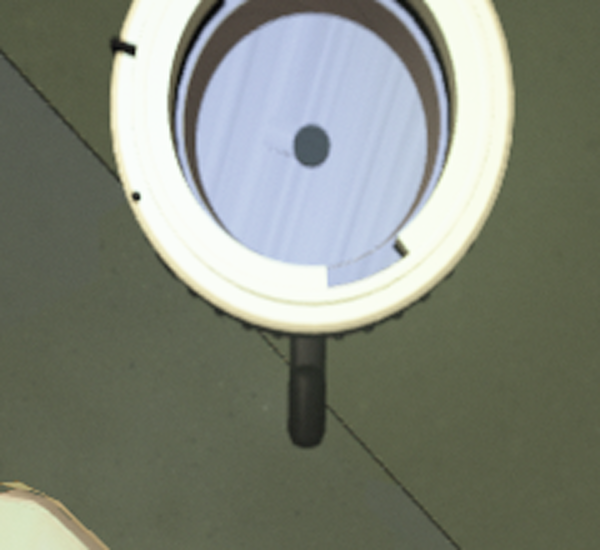

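```bash
python3 - <<'E'
from h import *
from scipy.optimize import least_squares as ls
c=np.load("w2.npz");g=lambda x,y:(200+(x+.5)/2.5-.5,(y+.5)/2.5-.5)
o=np.array([.5102,.3188])
H=ray(c,*g(124,46),.104);E=ray(c,*g(137,197),.104);L=ray(c,*g(307,406),.102);L1=ray(c,*g(307,366),.102);L2=ray(c,*g(306,444),.102)
hsv=cv2.cvtColor(c["img"],cv2.COLOR_RGB2HSV);m=((hsv[:,:,2]>150)&(hsv[:,:,1]<60)).astype(np.uint8);m[200:]=0;m[:,:230]=0;m[:,420:]=0
cs,_=cv2.findContours(m,cv2.RETR_EXTERNAL,cv2.CHAIN_APPROX_NONE);k=max(cs,key=cv2.contourArea)[:,0]
k=k[(k[:,1]>60)]
for z in(.096,.1):
    P=np.array([ray(c,*p,z)[:2] for p in k])
    r=ls(lambda q:np.hypot(*(P-q[:2]).T)-q[2],[.51,.319,.058],loss="soft_l1",f_scale=.001);print(z,r.x,len(k))
o=r.x[:2]
for n,X in dict(H=H,E=E,L=L,L1=L1,L2=L2).items():print(n,X,az(X,o))
E
```

```text
0.096 [0.5224591  0.30639125 0.03969417] 342
0.1 [0.522876   0.30596104 0.03912264] 342
H [0.4603182  0.29441799 0.104     ] (np.float64(-169.54548146702527), np.float64(0.06361383325936074))
E [0.48866617 0.26939384 0.104     ] (np.float64(-133.09235379663332), np.float64(0.05007466860293875))
L [0.56482916 0.26433285 0.102     ] (np.float64(-44.77722896959364), np.float64(0.05910138536711556))
L1 [0.55618922 0.27253903 0.102     ] (np.float64(-45.09339792344622), np.float64(0.04718899541278854))
L2 [0.57303672 0.25610552 0.102     ] (np.float64(-44.825157345506135), np.float64(0.07072249091773226))
```

```bash
python3 -c "
from h import *
toolshift([.5645,.265,.079],45)"
```

```text
shift [0.0545 0.0005 0.1517] turn 0.02461160554844944 j6 -0.543 y az 46.4
```

Converted, 0.14 m is 0.28, 0.1 m is 0.2, 0.025 rad is 0.0159.

shift_gripper --steps '[0.06, 0, 0, 0.0159, 0.04, 0.109, 0, 0, 0.0159, 0.04, 0.109, 0, 0.1, 0.0159, 0.04, 0.109, 0, 0.2, 0.0159, 0.04, 0.109, 0, 0.28, 0.0159, 0.04]' --clamp_n 30

```text
clock: 1.9
position: [0.5607, 0.2674, 0.0891]
orientation: [-3.14, -0.001, 2.36]
contact_force: [1.1, 0.5, -0.5]
width: 0.0399
grasp_force: 0.0
```

shift_gripper --steps '[0, 0, 0.024, 0, 0.04, 0, 0, 0.024, 0, 0.0, 0, 0, 0.024, 0, 0.0, 0, 0, 0.024, 0, 0.0, 0, 0, 0.024, 0, 0.0]' --clamp_n 30

```text
clock: 2.4
position: [0.563, 0.2671, 0.081]
orientation: [3.14, 0.001, 2.359]
contact_force: [-2.8, -2.3, 7.0]
width: 0.0102
grasp_force: 34.6
```

Converted, -0.051 m is -0.102, -0.0435 m is -0.087, 0.72 rad is 0.4584.

shift_gripper --steps '[0.002, -0.023, 0, 0.0955, 0, 0.0068, -0.0456, 0, 0.191, 0, 0.0154, -0.067, 0, 0.2865, 0, 0.027, -0.087, 0, 0.382, 0, 0.0386, -0.102, 0, 0.4584, 0]'

```text
clock: 2.9
position: [0.5139, 0.2444, 0.0811]
orientation: [3.138, -0.001, 1.632]
contact_force: [2.8, 2.5, 3.6]
width: 0.0101
grasp_force: 33.9
```

shift_gripper --steps '[0, 0, 0, 0, 0, 0, 0, 0, 0, 0]'

```text
clock: 3.1
position: [0.5141, 0.2444, 0.081]
orientation: [3.138, -0.001, 1.638]
contact_force: [1.2, -2.3, 10.2]
width: 0.0101
grasp_force: 34.8
```

Converted, -0.0135 m is -0.027, -0.011 m is -0.022, 0.14 rad is 0.0891.

shift_gripper --steps '[0.0006, -0.012, 0, 0.0509, 0, 0.0016, -0.022, 0, 0.0891, 0, 0.0024, -0.027, 0, 0.1146, 0, 0.0024, -0.027, 0, 0.1146, 0]'

```text
clock: 3.5
position: [0.5043, 0.2447, 0.0813]
orientation: [3.132, -0.002, 1.458]
contact_force: [22.1, -8.4, -3.3]
width: 0.0101
grasp_force: 43.0
```

```bash
python3 -c "
from h import *
print(manip.state()['contact_force'],manip.state()['ft_torque'])"
```

```text
[22.13211634 -8.35787027 -3.2607352 ] [-1.43412197 -3.29186432  0.63261858]
```

Converted, -0.15 m is -0.3, -0.05 m is -0.1.

shift_gripper --steps '[0, 0, 0, 0, 0.04, 0, 0, 0, 0, 0.04, 0, 0, -0.1, 0, 0.04, 0, 0, -0.2, 0, 0.04, 0, 0, -0.3, 0, 0.04]'

```text
clock: 4.0
position: [0.4986, 0.2444, 0.2314]
orientation: [-3.141, 0.0, 1.459]
contact_force: [-0.2, -0.2, 0.4]
width: 0.0399
grasp_force: 0.0
```

shift_gripper --steps '[0, 0, -0.08, 0, 0.085, 0, 0, -0.08, 0, 0.085, 0, 0, -0.08, 0, 0.085]'

```text
clock: 4.3
position: [0.4992, 0.2446, 0.2703]
orientation: [3.14, -0.001, 1.459]
contact_force: [0.5, 0.0, -0.7]
width: 0.0812
grasp_force: 0.0
```

```bash
python3 - <<'E'
from h import *
c=vision.camera("wrist");np.savez("w3.npz",**c);print(manip.state()["joint_velocities"].round(3))
cv2.imwrite("pics/w3.png",c["img"][:,:,::-1])
E
```

```text
[ 0.001  0.024  0.017  0.001 -0.004  0.002]
```

View pics/w3.png

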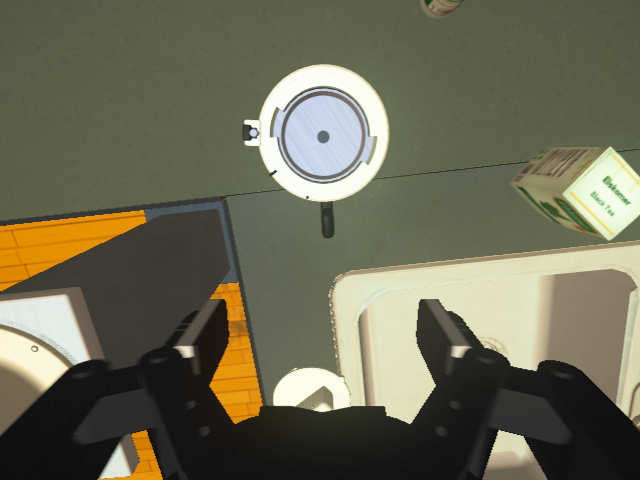

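```bash
python3 - <<'E'
from h import *
from scipy.optimize import least_squares as ls
c=np.load("w3.npz")
hsv=cv2.cvtColor(c["img"],cv2.COLOR_RGB2HSV);m=((hsv[:,:,2]>150)&(hsv[:,:,1]<70)).astype(np.uint8)
mm=np.zeros_like(m);mm[55:215,235:400]=m[55:215,235:400]
cs,_=cv2.findContours(mm,cv2.RETR_EXTERNAL,cv2.CHAIN_APPROX_NONE);k=max(cs,key=cv2.contourArea)[:,0]
for z in(.095,.1):
    P=np.array([ray(c,*p,z)[:2] for p in k])
    r=ls(lambda q:np.hypot(*(P-q[:2]).T)-q[2],[.51,.319,.058],loss="soft_l1",f_scale=.0005);print(z,r.x,len(k),np.abs(r.fun).mean())
o=r.x[:2]
for n,p,z,a in(("H",(273,173),.104,180),("E",(307,198),.104,220),("roll",(252,132),.114,142.5),("lever",(327.5,214),.102,0),("sa",(279,122),.108,130),("sb",(371,150),.108,310)):
    X=ray(c,*p,z);q=az(X,o);print(n,X,q,(q[0]-a)%360)
print(c["range_z"][134,323],c["range_z"][75,323])
im=c["img"][:,:,::-1]
cv2.imwrite("pics/w3c.png",cv2.resize(im[60:245,235:395],None,fx=3.2,fy=3.2,interpolation=cv2.INTER_CUBIC))
E
```

```text
0.095 [0.50780307 0.31985517 0.05806203] 454 0.001360089351787641
0.1 [0.50778171 0.31983266 0.05715016] 454 0.0013390261800128066
H [0.4605473  0.29374474 0.104     ] (np.float64(-151.08779726898808), np.float64(0.0539598807103237)) 28.912202731011917
E [0.48777749 0.26821873 0.104     ] (np.float64(-111.18502868245719), np.float64(0.05535491491787257)) 28.814971317542813
roll [0.44981669 0.32967575 0.114     ] (np.float64(170.36248938429424), np.float64(0.058794804488095855)) 27.862489384294236
lever [0.50466047 0.25099747 0.102     ] (np.float64(-92.59621721452079), np.float64(0.06890591964453713)) 267.4037827854792
sa [0.47259136 0.33528578 0.108     ] (np.float64(156.29230870134717), np.float64(0.03843383030733809)) 26.292308701347167
sb [0.54788482 0.30395263 0.108     ] (np.float64(-21.602576046918994), np.float64(0.043132765245622026)) 28.397423953080988
0.33137918 0.2780189
```

View pics/w3c.png

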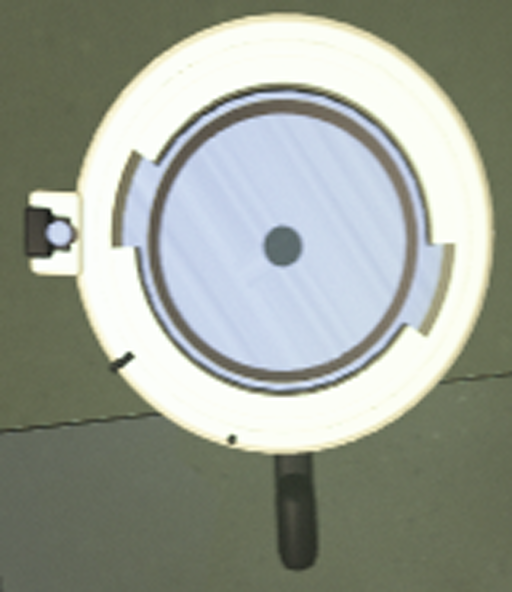

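```bash
python3 -c "
from h import *
toolshift([.40,-.062,.24],-55.5)"
```

```text
shift [-0.3155 -0.0639  0.0291] turn 0.8568039994519718 j6 0.46 y az -6.4
```

Converted, -0.2 m is -0.4, -0.16 m is -0.32, 0.58 rad is 0.3692.

shift_gripper --steps '[-0.08, -0.016, 0, 0.0637, 0.085, -0.16, -0.032, 0, 0.1401, 0.085, -0.24, -0.048, 0, 0.2165, 0.085, -0.32, -0.064, 0, 0.2928, 0.085, -0.4, -0.08, 0.02, 0.3692, 0.085]' --quiet true

```text
ok
```

```bash
python3 -c "
from h import *
toolshift([.40,-.062,.24],-55.5)"
```

```text
shift [-0.1083  0.0435  0.0187] turn 0.2722016330413926 j6 0.672 y az -39.9
```

Converted, -0.108 m is -0.216, -0.072 m is -0.144, 0.272 rad is 0.1732.

shift_gripper --steps '[-0.072, 0.028, 0.012, 0.0637, 0.085, -0.144, 0.056, 0.024, 0.1273, 0.085, -0.216, 0.087, 0.0374, 0.1732, 0.085, -0.216, 0.087, 0.0374, 0.1732, 0.085, -0.216, 0.087, 0.0374, 0.1732, 0.085]'

```text
clock: 5.35
position: [0.4008, -0.0611, 0.2396]
orientation: [-3.139, 0.001, 0.605]
contact_force: [0.6, -0.3, -0.1]
width: 0.085
grasp_force: 0.0
```

```bash
python3 - <<'E'
from h import *
c=vision.camera("wrist");np.savez("w4.npz",**c);print(manip.state()["joint_velocities"].round(3))
cv2.imwrite("pics/w4.png",c["img"][:,:,::-1])
E
```

```text
[ 0.029 -0.007 -0.011 -0.     0.003  0.   ]
```

View pics/w4.png

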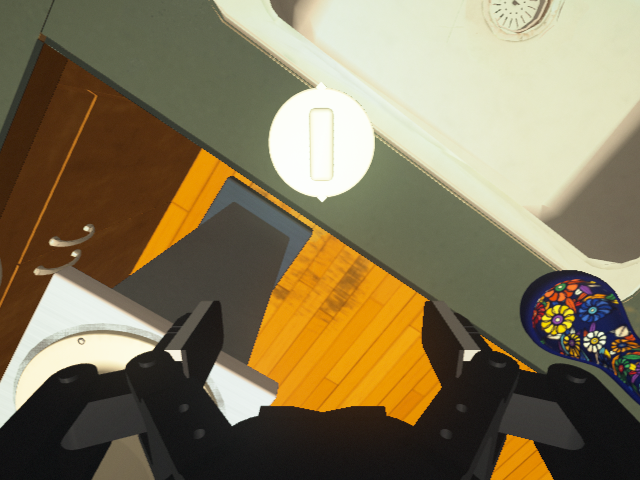

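```bash
python3 - <<'E'
from h import *
from scipy.optimize import least_squares as ls
c=np.load("w4.npz");g=cv2.cvtColor(c["img"],cv2.COLOR_RGB2HSV)
m=((g[:,:,2]>225)&(g[:,:,1]<50)).astype(np.uint8)
mm=np.zeros_like(m);cv2.circle(mm,(322,143),64,1,-1);mm&=m
n,lab,st,_=cv2.connectedComponentsWithStats(mm);mm=(lab==1+np.argmax(st[1:,4])).astype(np.uint8)
cs,_=cv2.findContours(mm,cv2.RETR_EXTERNAL,cv2.CHAIN_APPROX_NONE);k=max(cs,key=cv2.contourArea)[:,0]
P=np.array([ray(c,*p,.027)[:2] for p in k])
r=ls(lambda q:np.hypot(*(P-q[:2]).T)-q[2],[.455,-.0225,.053],loss="soft_l1",f_scale=.0005);print(r.x,len(k),np.abs(r.fun).mean())
o=r.x[:2];rr=np.hypot(*(P-o).T)
W=[ray(c,*p,.064)[:2] for p in((321.5,108),(321.5,181))];print("wing",W,(W[0]+W[1])/2,az(W[0],W[1]))
N=[ray(c,*p,.025)[:2] for p in((320.5,83),(322,202))];print("nose",N,(N[0]+N[1])/2,az(N[0],N[1]))
print(k[np.argsort(-rr)[:8]].tolist(),rr.max())
o2=(o+(W[0]+W[1])/2)/2
toolshift([*o,.042],34.5-90)
E
```

```text
[ 0.45895106 -0.02165645  0.05499405] 352 0.002400318580965023
wing [array([ 0.48052355, -0.0039029 ]), array([ 0.42886203, -0.03961115])] [ 0.45469279 -0.02175702] (np.float64(34.65208836655604), np.float64(0.06280120768902117))
nose [array([0.50068684, 0.01138033]), array([ 0.40715688, -0.05506729])] [ 0.45392186 -0.02184348] (np.float64(35.39158592164541), np.float64(0.11473072237595083))
[[385, 132], [385, 133], [385, 134], [385, 135], [321, 201], [384, 128], [322, 201], [384, 129]] 0.060769456223676105
shift [0.0697 0.0014 0.1978] turn 0.004476815751336631 j6 0.667 y az -55.2
```

Converted, 0.14 m is 0.28, 0.05 m is 0.1.

```bash
python3 -c "
from h import *
toolshift([.4543,-.0218,.034],-55)"
```

```text
shift [ 0.0658 -0.0012  0.2058] turn -0.0042498305086350165 j6 0.667 y az -55.2
```

shift_gripper --steps '[0.07, 0.006, 0, 0, 0.055, 0.1324, 0.0074, 0, 0, 0.055, 0.1324, 0.0074, 0.1, 0, 0.055, 0.1324, 0.0074, 0.2, 0, 0.055, 0.1324, 0.0074, 0.28, 0, 0.055]' --clamp_n 60

```text
clock: 5.9
position: [0.4577, -0.0242, 0.0983]
orientation: [-3.141, 0.001, 0.61]
contact_force: [1.5, 0.4, 0.0]
width: 0.0548
grasp_force: 0.0
```

```bash
python3 -c "
from h import *
toolshift([.4543,-.0218,.034],-55)"
```

```text
shift [-0.0013 -0.0039  0.0643] turn -0.000844446724633309 j6 0.777 y az -55.0
```

Converted, 0.064 m is 0.128, -0.0045 m is -0.009.

shift_gripper --steps '[-0.0014, -0.009, 0.06, 0, 0.055, -0.0014, -0.009, 0.128, 0, 0.055, -0.0014, -0.009, 0.128, 0, 0.055, -0.0014, -0.009, 0.128, 0, 0.0, -0.0014, -0.009, 0.128, 0, 0.0]' --clamp_n 60

```text
clock: 6.4
position: [0.4559, -0.0224, 0.0379]
orientation: [3.14, -0.001, 0.608]
contact_force: [-0.8, -1.0, 0.4]
width: 0.0267
grasp_force: 0.0
```

shift_gripper --steps '[0, 0, 0, 0, 0, 0, 0, 0, 0, 0, 0, 0, 0, 0, 0, 0, 0, 0, 0, 0]'

```text
clock: 6.8
position: [0.4561, -0.0227, 0.0381]
orientation: [3.14, -0.002, 0.607]
contact_force: [-0.9, 3.5, 10.8]
width: 0.021
grasp_force: 60.1
```

```bash
python3 -c "
from h import *
toolshift([.4543,-.0218,.034],-55)"
```

```text
shift [-0.001  -0.0017  0.0041] turn -0.004043174593361201 j6 0.783 y az -55.2
```

Converted, -0.18 m is -0.36, -0.15 m is -0.3.

shift_gripper --steps '[0, 0, -0.04, 0, 0, 0, 0, -0.12, 0, 0, 0, 0, -0.22, 0, 0, 0, 0, -0.3, 0, 0, 0, 0, -0.36, 0, 0]'

```text
clock: 7.3
position: [0.4554, -0.0227, 0.2205]
orientation: [3.139, -0.003, 0.607]
contact_force: [0.5, -0.9, -2.2]
width: 0.0213
grasp_force: 58.9
```

```bash
python3 -c "
from h import *
toolshift([.5087,.3207,.215],-22)"
```

```text
shift [ 0.2396 -0.2517  0.0055] turn -0.5800202420256506 j6 0.783 y az -55.2
```

Converted, -0.126 m is -0.252, 0.12 m is 0.24, -0.29 rad is -0.1846.

shift_gripper --steps '[0.04, -0.042, 0, -0.0255, 0, 0.09, -0.094, 0, -0.0637, 0, 0.14, -0.147, 0, -0.1019, 0, 0.19, -0.2, 0, -0.1401, 0, 0.24, -0.252, 0, -0.1846, 0]'

```text
clock: 7.8
position: [0.4816, 0.1507, 0.2179]
orientation: [3.14, -0.001, 0.899]
contact_force: [1.4, -0.0, -0.6]
width: 0.0205
grasp_force: 58.9
```

```bash
python3 -c "
from h import *
toolshift([.5087,.3207,.215],-22)"
```

```text
shift [ 0.1499 -0.0846  0.003 ] turn -0.28754126492598736 j6 0.856 y az -38.5
```

Converted, 0.15 m is 0.3, 0.115 m is 0.23, -0.2875 rad is -0.183.

shift_gripper --steps '[0.08, -0.044, 0, -0.0509, 0, 0.16, -0.09, 0, -0.1019, 0, 0.23, -0.13, 0, -0.1464, 0, 0.3, -0.1692, 0, -0.183, 0, 0.3, -0.1692, 0, -0.183, 0]'

```text
clock: 8.3
position: [0.5096, 0.3235, 0.2177]
orientation: [3.14, -0.003, 1.19]
contact_force: [-0.0, -0.5, -1.1]
width: 0.021
grasp_force: 58.9
```

shift_gripper --steps '[0, 0, 0, 0, 0, 0, 0, 0, 0, 0]'

```text
clock: 8.5
position: [0.509, 0.3185, 0.2172]
orientation: [3.141, -0.0, 1.184]
contact_force: [-0.9, -0.6, -0.4]
width: 0.0209
grasp_force: 58.9
```

```bash
python3 - <<'E'
from h import *
toolshift([.5087,.3207,.215],-22)
im=[]
for n in("wrist","top","scene"):
    c=vision.camera(n);np.savez(f"{n}5.npz",**c);im.append(c["img"][:,:,::-1])
a=im[0][200:440,200:440]; u,v=proj(c,np.array([.508,.32,.14]));u,v=int(u),int(v)
b=im[2][v-60:v+60,u-60:u+60];t=im[1][200:300,220:320]
cv2.imwrite("pics/p5.png",np.hstack([cv2.resize(q,(400,400),interpolation=cv2.INTER_CUBIC) for q in(b,t)]))
E
```

```text
shift [ 0.0019 -0.0011  0.0022] turn -0.003286259028115366 j6 0.847 y az -22.2
```

View pics/p5.png

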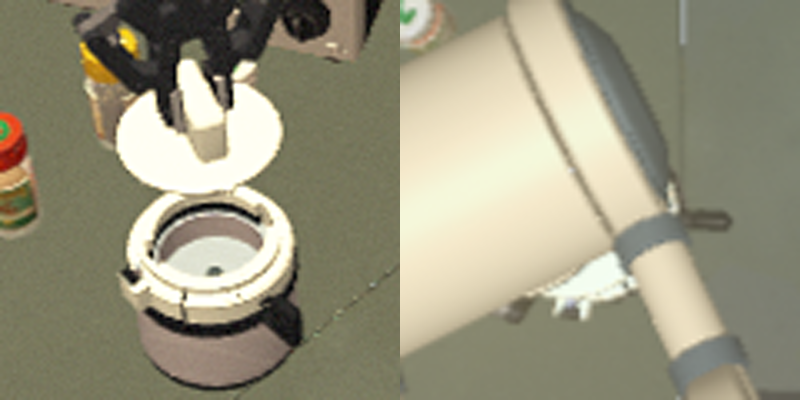

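shift_gripper --steps '[0.0038, -0.0022, 0.06, 0, 0, 0.0038, -0.0022, 0.12, 0, 0, 0.0038, -0.0022, 0.12, 0, 0, 0.0038, -0.0022, 0.12, 0, 0]'

```text
clock: 9.05
position: [0.5091, 0.3209, 0.1571]
orientation: [-3.141, 0.0, 1.184]
contact_force: [0.2, 0.7, -0.9]
width: 0.0209
grasp_force: 58.9
```

```bash
python3 -c "
from h import *
toolshift([.5087,.3207,.124],-22)"
```

```text
shift [-0.0003 -0.0002  0.0331] turn -0.0032574383893767757 j6 0.851 y az -22.2
```

Converted, 0.018 m is 0.036, 0.014 m is 0.028.

shift_gripper --steps '[0, 0, 0.014, 0, 0, 0, 0, 0.028, 0, 0, 0, 0, 0.036, 0, 0, 0, 0, 0.036, 0, 0]'

```text
clock: 9.45
position: [0.5087, 0.3213, 0.1382]
orientation: [-3.141, 0.001, 1.184]
contact_force: [-0.2, -0.3, -0.4]
width: 0.021
grasp_force: 59.0
```

```bash
python3 -c "
from h import *
print(manip.state()['ft_torque'])
toolshift([.5087,.3207,.124],-22)"
```

```text
[-0.00725321  0.07281781  0.01856871]
shift [-0.0005  0.0002  0.0142] turn -0.002544082506933637 j6 0.851 y az -22.1
```

Converted, 0.014 m is 0.028, 0.01 m is 0.02.

shift_gripper --steps '[0, 0, 0.01, 0, 0, 0, 0, 0.02, 0, 0, 0, 0, 0.028, 0, 0, 0, 0, 0.028, 0, 0, 0, 0, 0.028, 0, 0]'

```text
clock: 9.95
position: [0.5089, 0.3214, 0.1244]
orientation: [-3.142, 0.0, 1.184]
contact_force: [-1.0, 0.4, -0.8]
width: 0.0213
grasp_force: 59.1
```

```bash
python3 -c "
from h import *
print(manip.state()['ft_torque'])
toolshift([.5087,.3207,.124],-22)"
```

```text
[ 0.01310009  0.01947733 -0.01460072]
shift [-0.0007  0.      0.0004] turn -0.002481614195765384 j6 0.851 y az -22.1
```

Converted, 0.003 m is 0.006, 0.002 m is 0.004.

shift_gripper --steps '[0, 0, 0.002, 0, 0, 0, 0, 0.004, 0, 0, 0, 0, 0.006, 0, 0, 0, 0, 0.006, 0, 0]'

```text
clock: 10.35
position: [0.5092, 0.3215, 0.1239]
orientation: [3.14, -0.001, 1.184]
contact_force: [-10.5, -7.5, 38.5]
width: 0.0208
grasp_force: 64.7
```

Converted, -0.002 m is -0.004.

shift_gripper --steps '[0, 0, -0.004, 0, 0, 0, 0, -0.004, 0, 0]'

```text
clock: 10.55
position: [0.5092, 0.3215, 0.1239]
orientation: [3.141, -0.001, 1.184]
contact_force: [-3.5, -2.0, 18.7]
width: 0.021
grasp_force: 62.2
```

```bash
python3 - <<'E'
from h import *
s=manip.state();print(s['ft_torque'],s['contact_force'])
c=vision.camera("scene");im=c["img"][:,:,::-1];u,v=map(int,proj(c,np.array([.508,.32,.11])))
cv2.imwrite("pics/p6.png",cv2.resize(im[v-60:v+60,u-60:u+60],(480,480),interpolation=cv2.INTER_CUBIC))
E
```

```text
[-0.19959892  0.27320421  0.03135653] [-3.5188215  -2.00154308 18.70882522]
```

View pics/p6.png

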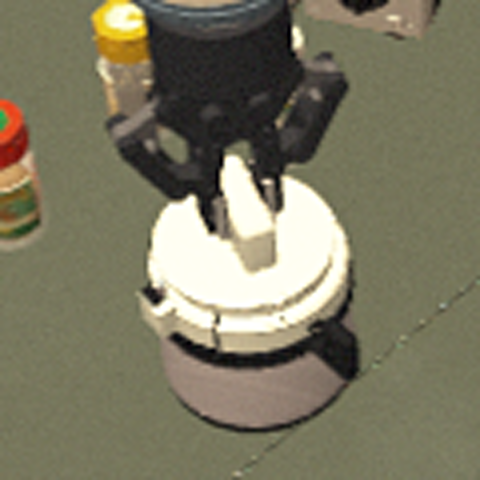

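Converted, -0.0007 m is -0.0014, -0.0005 m is -0.001, 0.5 rad is 0.3183.

shift_gripper --steps '[0, 0, -0.001, 0.0637, 0, 0, 0, -0.0014, 0.1273, 0, 0, 0, -0.0014, 0.191, 0, 0, 0, -0.0014, 0.2546, 0, 0, 0, -0.0014, 0.3183, 0]' --clamp_n 80

```text
clock: 11.1
position: [0.5088, 0.3212, 0.124]
orientation: [3.142, 0.001, 0.68]
contact_force: [-1.7, -1.9, 5.0]
width: 0.0207
grasp_force: 78.5
```

```bash
python3 -c "
from h import *
print(manip.state()['ft_torque'])
toolshift([.5087,.3207,.124],-62)"
```

```text
[-0.365212    0.26250486  0.27740309]
shift [-0.0004  0.0004  0.    ] turn 0.19174437868302047 j6 1.355 y az -51.0
```

Converted, 0.0003 m is 0.0006, 0.0002 m is 0.0004, 0.195 rad is 0.1241.

shift_gripper --steps '[0, 0, 0.0004, 0.0509, 0, 0, 0, 0.0006, 0.0955, 0, 0, 0, 0.0006, 0.1241, 0, 0, 0, 0.0006, 0.1241, 0, 0, 0, 0.0006, 0.1241, 0]'

```text
clock: 11.6
position: [0.5088, 0.321, 0.124]
orientation: [3.141, 0.001, 0.489]
contact_force: [-2.2, -5.0, 8.6]
width: 0.021
grasp_force: 79.1
```

```bash
python3 - <<'E'
from h import *
print(manip.state()['ft_torque'],manip.state()["joint_velocities"].round(3))
toolshift([.5087,.3207,.124],-62)
c=vision.camera("scene");im=c["img"][:,:,::-1];u,v=map(int,proj(c,np.array([.508,.32,.11])))
cv2.imwrite("pics/p7.png",cv2.resize(im[v-50:v+50,u-50:u+50],(600,600),interpolation=cv2.INTER_CUBIC))
for n,z in(("half",180),("lidnose",208)):pass
E
```

```text
[-0.7849422   0.33938207 -0.05467073] [-0.     0.001  0.002  0.001  0.    -0.003]
shift [-0.0003  0.0002  0.    ] turn 0.0006536030339289514 j6 1.546 y az -62.0
```

View pics/p7.png

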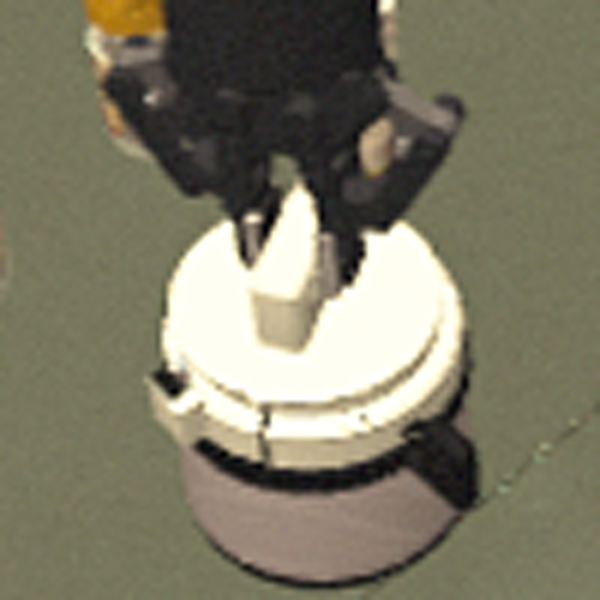

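```bash
python3 - <<'E'
from h import *
c=np.load("scene5.npz");u,v=map(int,proj(c,np.array([.508,.32,.11])))
for a in(195,208,221):
    for r,z in((.032,.15),(.032,.116),(.0545,.104)):
        x,y=proj(c,np.array([.5083+r*np.cos(np.radians(a)),.32+r*np.sin(np.radians(a)),z]));print(a,r,z,round((x-u+50)*6),round((y-v+50)*6))
print(manip.state()["ft_torque"],manip.state()["contact_force"],manip.state()["position"])
E
```

```text
195 0.032 0.15 251 287
195 0.032 0.116 260 348
195 0.0545 0.104 230 409
208 0.032 0.15 269 293
208 0.032 0.116 277 354
208 0.0545 0.104 260 418
221 0.032 0.15 288 295
221 0.032 0.116 296 356
221 0.0545 0.104 292 422
[-0.80784412  0.34299429 -0.01594243] [-2.85664101 -4.58128715  8.41531118] [0.50883038 0.32099284 0.12400249]
```

Converted, 0.04 rad is 0.0255.

shift_gripper --steps '[0, 0, 0, 0.0255, 0, 0, 0, 0, 0.0255, 0, 0, 0, 0, 0.0255, 0, 0, 0, 0, 0.0255, 0, 0, 0, 0, 0.0255, 0]'

```text
clock: 12.15
position: [0.5088, 0.321, 0.124]
orientation: [3.141, 0.001, 0.449]
contact_force: [-3.2, -4.8, 9.4]
width: 0.0204
grasp_force: 79.1
```

```bash
python3 -c "
from h import *
s=manip.state();print(s['ft_torque'],s['joint_velocities'].round(3),s['orientation'])
print(ticket.close_job())"
```

```text
[-0.82829078  0.3405321   0.01811061] [ 0.001  0.001  0.    -0.001  0.001  0.001] [3.14109633e+00 7.18013617e-04 4.49376162e-01]
the job is handed in; nothing more can be done
None
```

I handed the job in at 12.2 s with the lever pushed clockwise to its stop and the lid seated, twisted about 42° clockwise, and still gripped at about 79 N; by eye and arm angle it stands at the half mark, but `close_job()` returned no verdict, so success isn't confirmed.

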